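# Clear the weld fixture plate and set out its risers

## Robot

A 6-joint arm with a two-finger parallel gripper is mounted at the origin on the work surface. World frame = base frame: x ahead of the robot, y to its left, z up, the work surface at z = 0. Lengths are in m, angles in rad, forces in N, time in s.
With the tool pointing down it reaches from about 0.2 to 0.875 m from the base axis. Payload 3.4 kg.
Tool frame: the origin (TCP) lies between the finger pads; the fingertips stand 25 mm ahead of it and the grasp point (between the pads) lies 6 mm ahead of it (r.nose_length is the z of the fingertips in the tool frame, in m); z points along the fingers, x is the direction in which the jaws open and shut, and the axes are right-handed (so a half turn about z gives the same grasp; the last joint's range is limited). The gripper opens to 94 mm and grips with 3 to 60 N. Pads are 16 mm wide; open, the fingers measure 119 mm over their backs; the gripper's body (75 mm by 177 mm) begins 78 mm behind the grasp point.
Start: joints at [1.196, 0.276, 1.505, -0, 1.361, -0.121], TCP at [0.144, 0.557, 0.23] pointing down, gripper open.
Joint ranges: [-2.89, 2.89], [-0.75, 2.08], [0.22, 2.7], [-1.18, 4.32], [0.11, 2.71], [-2.7, 2.7]. Speed limits (rad/s): [2.57, 2.57, 3.14, 3.14, 3.14, 3.14].

## Interface

Orientations are given as a unit quaternion [w, x, y, z].
In Python, from plant import r, gripper_to, inverse_kinematics, vision, models, telemetry gives the robot as it stands. Calls block until the motion is done:
- r.move_to(position, orientation): joint-space move of the TCP to a pose.
- r.move_l(position, rot=None, vel=0.15, guard=None): straight line of the TCP; rot=None keeps the orientation; vel is the mean speed in m/s. With guard (N) it stops when the force on the tool has changed by that much, and returns True; else False.
- r.movej(angles): joint-space move.
- gripper_to(opening, f_grip=None): finger opening in m; f_grip is the grip in N (None keeps the last); returns when the fingers have stopped.
- r.hold(seconds).
- inverse_kinematics(position, orientation): joint angles nearest the present ones, or None.
- vision.snapshot(name): name is "side" or "top" or "wrist"; returns the picture (480x640x3 uint8, red, green, blue); there is no depth.
- vision.get_calibration(name): a dict with "fx", "fy", "cx", "cy" (pixels), "position" and "orientation" of the camera in the world. Camera axes: x right, y down, z forward; pixel columns grow to the right and rows downward; lengths in m; the calibration is good to about 2 mm. A picture is of the moment at which its call begins: read the wrist's pose just before it. get_calibration takes no time and is no camera call; for the wrist camera it gives the pose at the moment of the call.
A pose or a line that the arm cannot do raises r.PlanningError and nothing moves.
- r.sign_off(): hands the job in, once; it reports no verdict.
Trained networks look in the newest picture that a camera, given by its name, has taken for a name from the list of things; names that differ only in an ending like _2 or _b are one class to them, and where a whole thing is asked for, a point or a joint stands for the part that bears it (a point fixed in the world has none). Each returns a list of dicts, best first, with "score" (0 to 1); they miss things now and then, are a little off and sometimes report something else, mostly with a low value. They report only what shows in the picture. A call takes as long as a camera call. They do not tell look-alikes from the thing itself.
- models.boxes_of(thing, camera): "at" ([x, y, z] in m, in world coordinates, good to about 4 mm: the middle of the surface that is visible of it).
- models.regions_of(thing, camera): "pixels" (480x640 bool, what is visible of it).
- models.mark_of(thing, camera): "at" ([x, y, z] in m, in world coordinates, good to about 4 mm: a listed point, or the origin of a listed thing).
Readings, each from a call of its own:
- telemetry.current_t(): time.
- telemetry.current_joints(): joint angles.
- telemetry.current_dq(): joint speeds.
- telemetry.current_joint_efforts(): joint torques, N m.
- telemetry.current_ee_pos(): TCP position.
- telemetry.current_tool_rot(): TCP orientation.
- telemetry.current_wrist_force(): force on the tool from outside, world axes, zero at the start.
- telemetry.current_torque(): the same for the moment, N m.
- telemetry.current_opening(): finger opening in m.
Only numpy, scipy, OpenCV 4.12 (cv2) and the standard library are available. Lean on these libraries where they do the work, as an engineer would, in place of code of your own. Each camera call takes 0.05 s, during which the arm holds its last target. There are 200 camera calls.

## Task

Take the scraper block from its blue mat and push every loose offcut off the fixture plate into the red trough with it, never touching an offcut with the gripper; leave the scraper standing wholly on its mat, squarely in line with it. Only when the plate is clear, lift each yellow-topped riser out of the crowded rack, reaching in through the open gap beside it, and stand it upright with its foot wholly on a painted pad of its own. Leave the dark posts and copper stubs standing in their cells in the rack.

Things in the scene. Friction and masses are not known exactly. Their poses are not given: they have to be found in the camera images.
- plate: Fixed aluminium plate, top 260 (x) by 200 (y) mm, 60 mm above the table. Origin: under its centre at table height, z up. Grey rails at both x ends (x = +-130 to 140) rise 15 mm above the top; the y edges (+-100) have none. Along the -y edge lies a red open trough, 260 by 100 mm inside (y -100 to -200), floor at 6 mm, walls level with the plate's top, 6 to 10 mm thick.
- pad0 (a point): Centre, at the plate's top, of one of four painted (no thickness) round blue pads, 60 mm across.
- pad1 (a point): Centre, at the plate's top, of one of four painted (no thickness) round blue pads, 60 mm across.
- pad2 (a point): Centre, at the plate's top, of one of four painted (no thickness) round blue pads, 60 mm across.
- pad3 (a point): Centre, at the plate's top, of one of four painted (no thickness) round blue pads, 60 mm across.
- rack: Fixed green rack, 196 x 196 mm: 4 x 4 open cells 44 mm wide, 48 mm pitch (centres +-24, +-72 mm in x and y), walls 45 mm high, floor 4 mm. A fixed column 60 x 60, 120 mm high, fills the middle. Origin: under its centre at table height. Risers are in corner cells; of the two cells beside each corner, one holds a tall dark post, one a low stub, over which a finger fits.
- riser0: Loose steel riser with a yellow top: foot 38 mm across and 12 mm high, above it a shaft 30 mm across up to 120 mm; 0.28 kg or so. Origin: centre of the foot's underside, z up. Starts upright in a corner cell of the rack. May be absent.
- riser1: Loose steel riser with a yellow top: foot 38 mm across and 12 mm high, above it a shaft 30 mm across up to 120 mm; 0.28 kg or so. Origin: centre of the foot's underside, z up. Starts upright in a corner cell of the rack. May be absent.
- riser2: Loose steel riser with a yellow top: foot 38 mm across and 12 mm high, above it a shaft 30 mm across up to 120 mm; 0.28 kg or so. Origin: centre of the foot's underside, z up. Starts upright in a corner cell of the rack. May be absent.
- riser3: Loose steel riser with a yellow top: foot 38 mm across and 12 mm high, above it a shaft 30 mm across up to 120 mm; 0.28 kg or so. Origin: centre of the foot's underside, z up. Starts upright in a corner cell of the rack. May be absent.
- post0: Loose dark post with a black top, same shape and size as a riser (120 mm high, 30 mm shaft); stands in a rack cell and stays there. Origin: centre of its underside.
- post1: Loose dark post with a black top, same shape and size as a riser (120 mm high, 30 mm shaft); stands in a rack cell and stays there. Origin: centre of its underside.
- post2: Loose dark post with a black top, same shape and size as a riser (120 mm high, 30 mm shaft); stands in a rack cell and stays there. Origin: centre of its underside.
- post3: Loose dark post with a black top, same shape and size as a riser (120 mm high, 30 mm shaft); stands in a rack cell and stays there. Origin: centre of its underside.
- stub0: Loose copper stub, 38 mm across, 30 mm high, in a rack cell; stays there. Origin: centre of its underside.
- stub1: Loose copper stub, 38 mm across, 30 mm high, in a rack cell; stays there. Origin: centre of its underside.
- stub2: Loose copper stub, 38 mm across, 30 mm high, in a rack cell; stays there. Origin: centre of its underside.
- stub3: Loose copper stub, 38 mm across, 30 mm high, in a rack cell; stays there. Origin: centre of its underside.
- mat: Fixed blue mat, 160 (x) by 100 (y) mm, 3 mm thick: the scraper's home. Origin: centre of its underside.
- scraper: Loose scraper block: steel blade block 110 (x) by 40 (y) by 25 mm high, on it an orange handle ridge 70 (x) by 26 (y) mm, from 25 up to 71 mm above the underside, grasped across y; 0.4 kg. Its long +-y faces push. Origin: centre of the underside. Starts standing on the mat.
- chip0: Loose brown or brassy metal offcut, 60 (x) by 24 (y) by 8 mm, 85 g, flat on the plate at the start. Origin: centre of its underside. May be absent.
- chip1: Loose brown or brassy metal offcut, 60 (x) by 24 (y) by 8 mm, 85 g, flat on the plate at the start. Origin: centre of its underside. May be absent.
- chip2: Loose brown or brassy metal offcut, 60 (x) by 24 (y) by 8 mm, 85 g, flat on the plate at the start. Origin: centre of its underside. May be absent.
- chip3: Loose brown or brassy metal offcut, 60 (x) by 24 (y) by 8 mm, 85 g, flat on the plate at the start. Origin: centre of its underside. May be absent.
Mind the look-alikes: they are no part of the job. Leave any pink look-alike of the riser0 alone.

How it is judged:
On the way, in this order (a step that is already met when the one before it is completed fails the run):
1. every offcut lies in the trough while the risers are still in the rack (y of chip0 in the frame of plate between -0.205 and -0.1 m and x of chip0 in the frame of plate between -0.135 and 0.135 m and z of each of chip0, chip1, chip2, chip3 in the frame of plate below 0.056 m and y of chip1 in the frame of plate between -0.205 and -0.1 m and x of chip1 in the frame of plate between -0.135 and 0.135 m and y of chip2 in the frame of plate between -0.205 and -0.1 m and x of chip2 in the frame of plate between -0.135 and 0.135 m and y of chip3 in the frame of plate between -0.205 and -0.1 m and x of chip3 in the frame of plate between -0.135 and 0.135 m and distance of each of riser0, riser1, riser2, riser3 from where it was at the start of the episode below 0.03 m), for 0.2 s.
2. every riser stands upright on a pad of the plate ((horizontal distance between riser0 and pad0 below 0.015 m or horizontal distance between riser0 and pad1 below 0.015 m or horizontal distance between riser0 and pad2 below 0.015 m or horizontal distance between riser0 and pad3 below 0.015 m) and angle between each of riser0, riser1, riser2, riser3's own z axis and vertical below 0.06 rad and z of riser0 in the frame of plate between 0.055 and 0.065 m and linear speed of each of riser0, riser1, riser2, riser3 below 0.02 m/s and (horizontal distance between riser1 and pad0 below 0.015 m or horizontal distance between riser1 and pad1 below 0.015 m or horizontal distance between riser1 and pad2 below 0.015 m or horizontal distance between riser1 and pad3 below 0.015 m) and z of riser1 in the frame of plate between 0.055 and 0.065 m and (horizontal distance between riser2 and pad0 below 0.015 m or horizontal distance between riser2 and pad1 below 0.015 m or horizontal distance between riser2 and pad2 below 0.015 m or horizontal distance between riser2 and pad3 below 0.015 m) and z of riser2 in the frame of plate between 0.055 and 0.065 m and (horizontal distance between riser3 and pad0 below 0.015 m or horizontal distance between riser3 and pad1 below 0.015 m or horizontal distance between riser3 and pad2 below 0.015 m or horizontal distance between riser3 and pad3 below 0.015 m) and z of riser3 in the frame of plate between 0.055 and 0.065 m), for 0.2 s.
At the end, for the whole second after the job is handed in: All offcuts lie in the trough (below the plate's top); every riser stands upright (within 0.06 rad) on the plate, within 15 mm of a pad's centre, at rest; the scraper stands on the mat, its centre within 45 mm of the mat's centre in x and y, at rest (all of step 2 and y of chip0 in the frame of plate between -0.205 and -0.1 m and x of chip0 in the frame of plate between -0.135 and 0.135 m and z of each of chip0, chip1, chip2, chip3 in the frame of plate below 0.056 m and y of chip1 in the frame of plate between -0.205 and -0.1 m and x of chip1 in the frame of plate between -0.135 and 0.135 m and y of chip2 in the frame of plate between -0.205 and -0.1 m and x of chip2 in the frame of plate between -0.135 and 0.135 m and y of chip3 in the frame of plate between -0.205 and -0.1 m and x of chip3 in the frame of plate between -0.135 and 0.135 m and x of scraper in the frame of mat between -0.045 and 0.045 m and y of scraper in the frame of mat between -0.045 and 0.045 m and z of scraper in the frame of mat between -0.002 and 0.008 m and angle between scraper's own z axis and vertical below 0.1 rad and linear speed of scraper below 0.02 m/s); the robot touches nothing.
It fails at once if a dark post or copper stub is lifted out, toppled or shifted more than 25 mm ((distance of post0 from where it was at the start of the episode above 0.025 m or angle between post0's own z axis and vertical above 0.35 rad) or (distance of post1 from where it was at the start of the episode above 0.025 m or angle between post1's own z axis and vertical above 0.35 rad) or (distance of post2 from where it was at the start of the episode above 0.025 m or angle between post2's own z axis and vertical above 0.35 rad) or (distance of post3 from where it was at the start of the episode above 0.025 m or angle between post3's own z axis and vertical above 0.35 rad) or (distance of stub0 from where it was at the start of the episode above 0.025 m or angle between stub0's own z axis and vertical above 0.35 rad) or (distance of stub1 from where it was at the start of the episode above 0.025 m or angle between stub1's own z axis and vertical above 0.35 rad) or (distance of stub2 from where it was at the start of the episode above 0.025 m or angle between stub2's own z axis and vertical above 0.35 rad) or (distance of stub3 from where it was at the start of the episode above 0.025 m or angle between stub3's own z axis and vertical above 0.35 rad)).
It fails at once if the gripper or arm pushes on an offcut (contact force between any of the fingers, the arm and chip0 above 1 N or contact force between any of the fingers, the arm and chip1 above 1 N or contact force between any of the fingers, the arm and chip2 above 1 N or contact force between any of the fingers, the arm and chip3 above 1 N).
Of riser0, riser1, riser2, riser3 only 3 to 4 are there at a start; the rules pass over those that are not, and their reading is None.
Of chip0, chip1, chip2, chip3 only 3 to 4 are there at a start; the rules pass over those that are not, and their reading is None.
At some moment in a run one of scraper, chip0, chip1, chip2, chip3 may be knocked a few centimetres aside while the robot is not near it.
It also fails if it takes over 200 s, if anything falls off the work surface, if the arm or the gripper's body presses on something with over 40 N, if the wrist force passes 120 N, or if a joint passes its speed limit or range.

## Working session

There is one attempt and no reset: what is moved stays moved. The work goes in short steps, each a Python script; the robot and the scene stay as the last script left them, time stands still between calls to the robot, and variables do not carry over. Pictures are saved under pics/ and viewed, about 12 in all and at most 16, crops included, and the job is handed in when it is done.

```bash
ls; mkdir -p pics; python3 - <<'E'
from plant import r, vision, models, telemetry
import cv2
for n in ("top","side"):
    im=vision.snapshot(n); cv2.imwrite(f"pics/{n}0.png",im[:,:,::-1])
    c=vision.get_calibration(n); print(n,c)
for n in ("top",):
  for t in ["plate","pad0","rack","riser0","post0","stub0","mat","scraper","chip0"]:
    print(t,[(round(d["score"],2),[round(float(v),3) for v in d["at"]]) for d in models.mark_of(t,n)])
print(r.nose_length, telemetry.current_t(), telemetry.current_tool_rot())
E
```

```text
pics
top {'fx': 575.7622666476068, 'fy': 575.7622666476068, 'cx': 331.4169094534127, 'cy': 241.89825776340348, 'position': array([ 0.39415396, -0.01404789,  1.30323173]), 'orientation': array([ 0.04709244, -0.69734646,  0.7139258 , -0.04242825])}
side {'fx': 535.2548742882459, 'fy': 535.2548742882459, 'cx': 327.2213603915551, 'cy': 245.92632640406896, 'position': array([ 0.39658576, -0.81797397,  1.02883697]), 'orientation': array([-0.33736219,  0.93682642, -0.08644074,  0.03272646])}
plate [(0.72, [0.53, -0.076, -0.001]), (0.38, [0.451, 0.274, 0.008])]
pad0 [(0.76, [0.613, -0.031, 0.062]), (0.63, [0.453, -0.114, 0.063]), (0.61, [0.607, -0.126, 0.054]), (0.59, [0.463, -0.017, 0.06])]
rack [(0.8, [0.523, 0.278, 0.004])]
riser0 [(0.68, [0.438, 0.229, 0.007]), (0.56, [0.468, 0.364, 0.005]), (0.56, [0.698, 0.284, -0.007]), (0.55, [0.617, 0.334, 0.003])]
post0 [(0.95, [0.458, 0.321, 0.009]), (0.65, [0.484, 0.213, 0.005]), (0.62, [0.6, 0.291, 0.004]), (0.61, [0.526, 0.201, 0.003])]
stub0 [(0.73, [0.582, 0.235, 0.004]), (0.54, [0.564, 0.34, 0.004]), (0.48, [0.521, 0.35, 0.006]), (0.27, [0.474, -0.131, 0.063])]
mat [(0.67, [0.439, -0.408, 0.002])]
scraper [(0.59, [0.619, -0.047, 0.056]), (0.55, [0.437, -0.413, 0.003])]
chip0 [(0.78, [0.615, -0.046, 0.058]), (0.71, [0.606, -0.129, 0.061]), (0.63, [0.476, -0.128, 0.06]), (0.56, [0.468, -0.03, 0.062]), (0.32, [0.525, 0.275, 0.004])]
0.025 0.55 [-1.71513989e-05  7.90908113e-01  6.11934927e-01  3.20406072e-05]
```

View pics/top0.png

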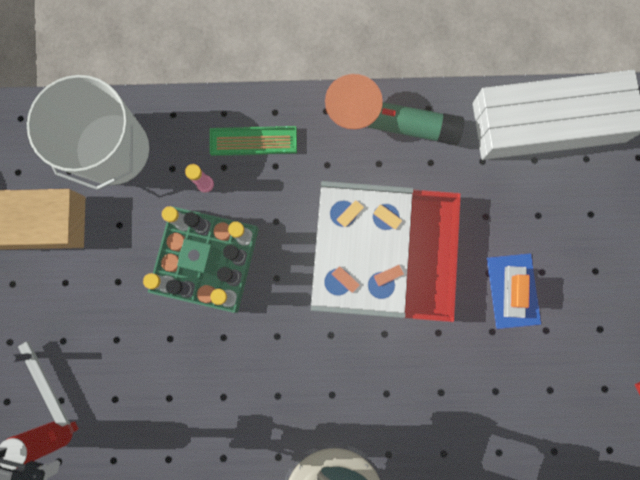

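View pics/side0.png

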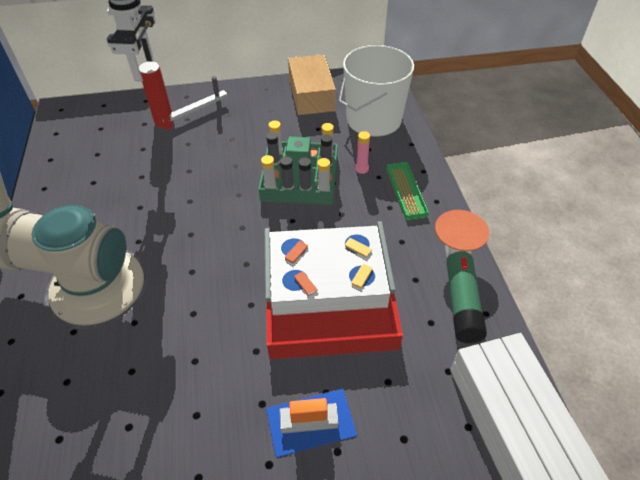

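The top view shows four chips on four pads: brass at (350,213) and (387,216), copper-brown at (346,279) and (388,275). The scraper is on its mat at (516,291). There are four yellow-topped risers in the rack corners at (169,214), (236,229), (151,282) and (218,297). The pink look-alike stands outside the rack at (200,180). The left-column corners have their stub along rack x, and the right-column corners along rack y.

```bash
cat > h.py <<'E'
import numpy as np, cv2
from scipy.spatial.transform import Rotation as R
from plant import r, gripper_to, inverse_kinematics, vision, models, telemetry
def down(yaw):
    q=(R.from_euler('z',yaw)*R.from_euler('x',np.pi)).as_quat(); return np.array([q[3],*q[:3]])
def snap(cam,name=None):
    c=vision.get_calibration(cam); im=vision.snapshot(cam)
    if name: cv2.imwrite(f"pics/{name}.png",im[:,:,::-1])
    return im,c
def ray(c,uv,z):
    uv=np.atleast_2d(uv).astype(float); q=c['orientation']
    d=np.c_[(uv[:,0]-c['cx'])/c['fx'],(uv[:,1]-c['cy'])/c['fy'],np.ones(len(uv))]
    d=R.from_quat([q[1],q[2],q[3],q[0]]).apply(d); p=np.array(c['position'])
    return (p+d*((z-p[2])/d[:,2])[:,None])[:,:2]
def proj(c,P):
    q=c['orientation']; d=R.from_quat([q[1],q[2],q[3],q[0]]).inv().apply(np.atleast_2d(P)-c['position'])
    return np.c_[d[:,0]/d[:,2]*c['fx']+c['cx'],d[:,1]/d[:,2]*c['fy']+c['cy']]
def blobs(im,lo,hi,amin=30):
    m=cv2.inRange(cv2.cvtColor(im,cv2.COLOR_RGB2HSV),np.array(lo),np.array(hi))
    n,l,s,ce=cv2.connectedComponentsWithStats(m)
    return [(l==i,s[i,4],ce[i]) for i in range(1,n) if s[i,4]>=amin]
def rect(c,mask,z):
    v,u=np.nonzero(mask); p=ray(c,np.c_[u,v],z)
    (cx,cy),(w,h),a=cv2.minAreaRect((p*1000).astype(np.float32)); return cx,cy,w,h,a   # mm, deg
yawof=lambda q:(lambda m:np.arctan2(m[1,0],m[0,0]))(R.from_quat([q[1],q[2],q[3],q[0]]).as_matrix())
E
cat > a.py <<'E'
from h import *
np.set_printoptions(precision=1,suppress=True)
im,c=snap("top")
def show(n,lo,hi,z,amin=30):
    for m,a,ce in blobs(im,lo,hi,amin): print(n,a,ce,np.array(rect(c,m,z)),'cen',ray(c,ce,z)[0]*1000)
show('yellow',(20,150,120),(32,255,255),.124,60)
show('blue',(105,150,60),(125,255,255),.003,300)
show('orange',(5,180,180),(16,255,255),.074,60)
show('red',(0,180,80),(4,255,255),.06,1000)
show('red2',(174,180,80),(179,255,255),.06,1000)
show('green',(60,80,30),(90,255,255),.045,500)
show('white',(0,0,190),(179,40,255),.06,3000)
for t,z in (("plate",.06),("mat",.003),("rack",.045),("scraper",.028)):
    for d in models.regions_of(t,"top")[:1]: print(t,d["score"],d["pixels"].sum(),np.array(rect(c,d["pixels"],z)))
E
python3 a.py
```

```text
yellow 180 [192.9 171.6] [700.5 279.4  30.   28.   88.6] cen [700.3 279.5]
yellow 163 [169.8 214.1] [610.9 327.2  31.3  26.3  57.9] cen [610.8 327. ]
yellow 173 [235.5 229.1] [575.7 189.7  29.9  27.7  44. ] cen [575.9 190.2]
yellow 174 [151.5 280.9] [471.4 363.   31.2  26.7  88.7] cen [472.5 363.1]
yellow 180 [218.1 296.2] [438.5 226.3  28.7  28.7   0. ] cen [438.2 226.2]
blue 1174 [507.9 287.8] [ 439.9 -413.4  155.6   97.9    4.4] cen [ 446.3 -401.7]
green 742 [420.8 122.8] [ 823.4 -210.9   99.7   58.9   72. ] cen [ 820.9 -215.7]
green 1352 [252.3 138.9] [790.2 164.9  65.3 197.2   0.7] cen [793.  165.5]
green 2968 [199.9 261.1] [524.3 274.7 200.3 194.7  75.6] cen [519.  282.4]
white 9206 [556.7 109.6] [ 832.2 -520.3  158.   372.9    6.2] cen [ 838.4 -517.9]
white 7914 [360.6 249.4] [536.  -72.9 199.1 259.4  84.1] cen [534.7 -70.7]
plate 0.82 16846 [ 533.7 -126.1  306.5  286.2   84.1]
mat 0.8 2025 [ 440.4 -413.9  161.5  100.8    4. ]
rack 0.73 4576 [525.3 274.5 204.3 197.8  75.8]
scraper 0.88 1153 [ 438.  -411.6   52.7  110.    86.2]
```

```bash
python3 - <<'E'
from h import *
np.set_printoptions(precision=1,suppress=True)
r.move_to([.438,-.412,.30],down(np.radians(-93.8)))
im,c=snap("wrist","w1")
for m,a,ce in blobs(im,(5,180,150),(16,255,255),200): print('orange',a,ce,np.array(rect(c,m,.074)),ray(c,ce,.074)*1000)
for d in models.regions_of("scraper","wrist")[:2]: print(d["score"],d["pixels"].sum(),np.array(rect(c,d["pixels"],.028)))
for d in models.regions_of("mat","wrist")[:1]: print(d["score"],d["pixels"].sum(),np.array(rect(c,d["pixels"],.003)))
print(telemetry.current_joints(),c['position'],telemetry.current_t())
E
```

```text
orange 1181 [320.8 210.3] [ 439.2 -412.4   22.8   70.3   84.9] [[ 439.5 -412.7]]
0.68 52211 [ 521.  -141.8  289.3  314.2   84.1]
0.61 2782 [ 436.8 -411.6   40.4  111.2   84.4]
0.78 6130 [ 439.1 -413.3  159.8   99.7    4.5]
[-0.9  0.3  1.3  0.   1.5  0.8] [ 0.5 -0.4  0.5] 4.4833
```

View pics/w1.png

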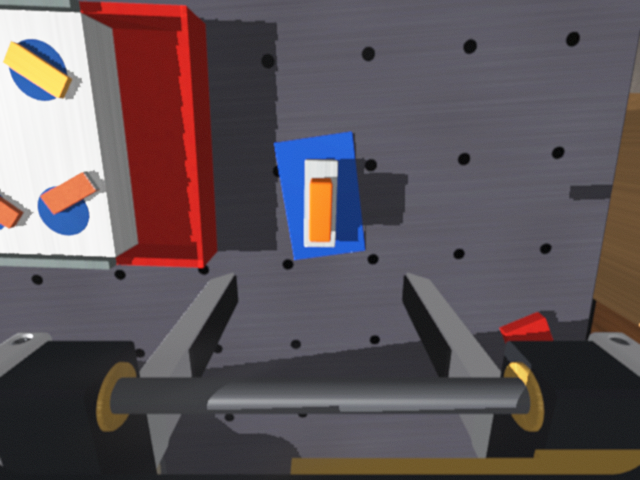

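The scraper is at image (320,205), yaw about -5.3°, on the mat whose yaw is about +4.4°. The estimates agree with each other, so I'll grasp it and do the first stroke.

```bash
cat >> h.py <<'E'
PY=np.radians(-5.9); PC=np.array([.5355,-.0729]); MY=np.radians(4.4); MC=np.array([.4395,-.4135])
def pl(u,v):  # plate frame -> world xy
    return PC+np.array([u*np.cos(PY)-v*np.sin(PY),u*np.sin(PY)+v*np.cos(PY)])
def inpl(p): 
    d=np.array(p[:2])-PC; return np.array([d[0]*np.cos(PY)+d[1]*np.sin(PY),-d[0]*np.sin(PY)+d[1]*np.cos(PY)])
def P(xy,z): return [float(xy[0]),float(xy[1]),float(z)]
GO=.054  # TCP above scraper underside
E
python3 - <<'E'
from h import *
np.set_printoptions(precision=3,suppress=True)
snap("top")
for d in models.mark_of("chip0","top"): print(round(d["score"],2),inpl(d["at"]))
sy=np.radians(-5.3-90)
gripper_to(.06)
r.move_l([.438,-.412,.12],rot=down(sy))
print(r.move_l([.438,-.412,.003+GO],vel=.06,guard=15))
gripper_to(.01,f_grip=50); print('open',telemetry.current_opening())
r.move_l([.438,-.412,.25])
print('open',telemetry.current_opening(),telemetry.current_wrist_force())
r.move_to(P(pl(-68,106),.25),down(PY-np.pi/2))
im,c=snap("side","s1"); cv2.imwrite("pics/s1.png",im[:,:,::-1])
print(telemetry.current_t(),telemetry.current_ee_pos())
E
```

```text
0.72 [-0.066  0.034]
0.61 [-0.052 -0.062]
0.54 [ 0.073 -0.051]
0.41 [0.026 0.366]
False
open 0.025706427838220053
open 0.026019656909057047 [ 0.805  0.079 -4.808]Traceback (most recent call last):
  File "<stdin>", line 12, in <module>
plant.PlanningError: the arm cannot take that pose within its joint ranges
```

```bash
python3 - <<'E'
from h import *
np.set_printoptions(precision=2,suppress=True)
print(telemetry.current_joints(), telemetry.current_ee_pos())
for v in (106,60,0):
  for z in (.2,.25,.3):
    for k in (-1,1): print(v,z,k,pl(-68,v),inverse_kinematics(P(pl(-68,v),z),down(PY+k*np.pi/2)))
E
```

```text
[-0.87  0.31  1.41  0.    1.42  0.79] [ 0.44 -0.41  0.25]
106 0.2 -1 [-56.21 112.36] None
106 0.2 1 [-56.21 112.36] None
106 0.25 -1 [-56.21 112.36] None
106 0.25 1 [-56.21 112.36] None
106 0.3 -1 [-56.21 112.36] None
106 0.3 1 [-56.21 112.36] None
60 0.2 -1 [-60.94  66.6 ] None
60 0.2 1 [-60.94  66.6 ] None
60 0.25 -1 [-60.94  66.6 ] None
60 0.25 1 [-60.94  66.6 ] None
60 0.3 -1 [-60.94  66.6 ] None
60 0.3 1 [-60.94  66.6 ] None
0 0.2 -1 [-67.1    6.92] None
0 0.2 1 [-67.1    6.92] None
0 0.25 -1 [-67.1    6.92] None
0 0.25 1 [-67.1    6.92] None
0 0.3 -1 [-67.1    6.92] None
0 0.3 1 [-67.1    6.92] None
```

Units slip: `pl` was given mm. I'll fix it so it takes mm.

```bash
sed -i 's|^    return PC+np.array(|    u,v=u/1000,v/1000\n    return PC+np.array(|' h.py
cat > stroke.py <<'E'
from h import *
import sys
u=float(sys.argv[1]); q=down(PY-np.pi/2); zb=.0615
r.move_to(P(pl(u,108),.25),q)
r.move_l(P(pl(u,108),.075+GO))
hit=r.move_l(P(pl(u,108),zb+GO),vel=.03,guard=8); z=telemetry.current_ee_pos()[2]; print('hit',hit,z)
if hit: z+=.001; r.move_l(P(pl(u,108),z),vel=.03)
print(r.move_l(P(pl(u,-100),z),vel=.07,guard=30),telemetry.current_wrist_force(),inpl(telemetry.current_ee_pos()))
r.move_l(P(pl(u,-95),.16),vel=.1)
E
python3 - <<'E'
import sys; sys.argv=['',"-66"]
exec(open('stroke.py').read())
r.move_l(P(pl(-66,-170),.30))
r.move_to(P(MC,.30),down(MY-np.pi/2))
im,c=snap("top","t2"); cv2.imwrite("pics/t2.png",im[150:350,270:590,::-1].repeat(2,0).repeat(2,1))
print(telemetry.current_opening(),telemetry.current_t())
for d in models.mark_of("chip0","top"): print(round(d["score"],2),inpl(d["at"]),d["at"][2])
E
```

```text
hit False 0.11539892855617971
False [-0.02183273 -0.11929808 -4.44026759] [-0.06602937 -0.09981041]
0.025774764391560172 18.8417
0.64 [ 0.0752858  -0.05143364] 0.0605
0.62 [-0.06845708 -0.11192979] 0.0168
0.57 [-0.08848727 -0.13601633] 0.0149
0.56 [0.07484558 0.0335714 ] 0.0589
```

View pics/t2.png

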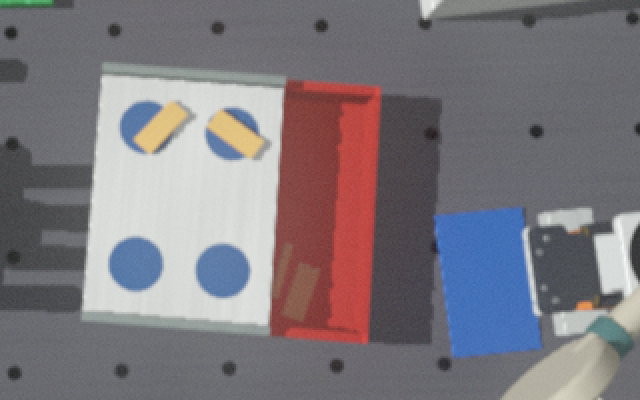

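The left pads are clear and two chips lie in the trough at (285,270) and (300,292) in this crop. Next is the right stroke, then the scraper goes home.

```bash
python3 - <<'E'
import sys; sys.argv=['',"69"]
exec(open('stroke.py').read())
r.move_l(P(pl(50,-170),.30))
r.move_to(P(MC,.20),down(MY-np.pi/2))
im,c=snap("top","t3"); cv2.imwrite("pics/t3.png",im[150:350,270:590,::-1].repeat(2,0).repeat(2,1))
print(telemetry.current_opening(),telemetry.current_t())
for d in models.mark_of("chip0","top"): print(round(d["score"],2),inpl(d["at"]),d["at"][2])
for d in models.mark_of("pad0","top"): print('pad',round(d["score"],2),inpl(d["at"]),d["at"][2])
for m,a,ce in blobs(im,(100,100,60),(125,255,255),200): print(a,inpl(ray(c,ce,.06)[0]))
E
```

```text
hit False 0.11534371345854455
False [-0.08791089 -0.0072248  -3.83731296] [ 0.06897201 -0.09979402]
0.025856987491442746 28.1083
0.62 [-0.06800054 -0.10856504] 0.0197
0.6 [ 0.06787607 -0.12468332] 0.0153
0.59 [-0.09967093 -0.15426259] 0.0154
pad 0.93 [-0.07479938 -0.05055663] 0.0625
pad 0.72 [-0.07659978  0.04858347] 0.0609
pad 0.7 [ 0.07373601 -0.04616503] 0.0559
pad 0.6 [-0.08023462  0.28124227] 0.0051
pad 0.55 [0.07754676 0.05023734] 0.0631
474 [0.07528711 0.04702698]
471 [ 0.07555188 -0.04716124]
2126 [-0.06639973 -0.31705265]
495 [-0.07485353  0.04700299]
495 [-0.07471957 -0.04710525]
```

View pics/t3.png

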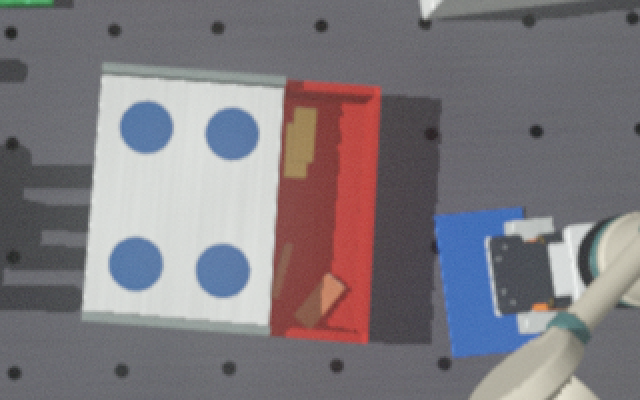

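All four pads are clear, and they sit at (±75, ±47) mm in the plate frame. Two brass chips are at (300,140); the brown ones are at (283,270) and (320,300). Next I put the scraper back and check the trough from the side.

```bash
python3 - <<'E'
from h import *
np.set_printoptions(precision=4,suppress=True)
r.move_l(P(MC,.02+GO))
print(r.move_l(P(MC,.0032+GO),vel=.02,guard=6),telemetry.current_ee_pos())
r.hold(.2); gripper_to(.06); r.hold(.2)
r.move_l(P(MC,.22))
r.move_to([.44,.05,.35],down(np.radians(-60)))
im,c=snap("side"); cv2.imwrite("pics/s4.png",cv2.resize(im[210:465,250:420,::-1],None,fx=3,fy=3)[:600])
im,c=snap("top"); 
for m,a,ce in blobs(im,(5,180,180),(16,255,255),60): print(a,np.array(rect(c,m,.074)))
for d in models.regions_of("scraper","top")[:2]: print(d["score"],d["pixels"].sum(),np.array(rect(c,d["pixels"],.028)))
for d in models.mark_of("chip0","side"): print(round(d["score"],2),inpl(d["at"]),d["at"][2])
print(telemetry.current_t())
E
```

```text
False [ 0.4396 -0.4136  0.0572]
0.96 1206 [ 439.7002 -415.1773  110.1812   56.6404    4.9143]
0.61 423 [606.1535 294.271   67.6083  38.3005  58.488 ]
0.72 [-0.0683 -0.1103] 0.0181
0.7 [ 0.0851 -0.1341] 0.0224
0.52 [-0.0974 -0.1569] 0.0162
0.5 [ 0.0717 -0.1253] 0.0124
34.4917
```

View pics/s4.png

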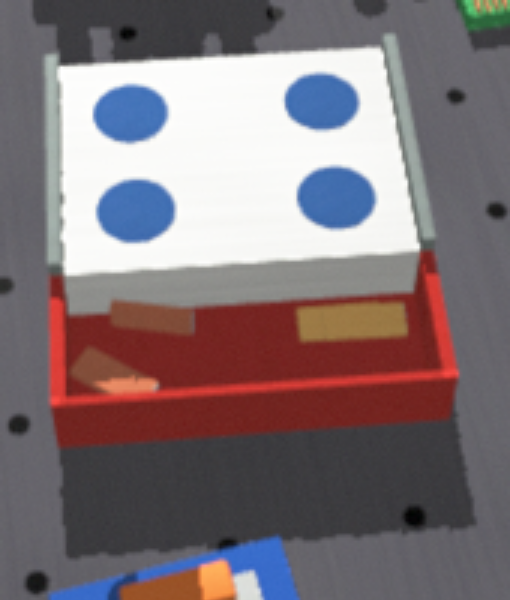

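All four offcuts are in the trough: brown at (150,317) and (115,370), and two brass stacked at (350,320). The scraper is home, about 2 mm from the mat centre and within 1° of it. Now the first riser.

```bash
cat > pick.py <<'E'
from h import *
def pick(xy,yaw,pad,first=True):
    q=down(np.radians(yaw)); xy=np.array(xy)/1000; w=pl(*pad)
    gripper_to(.058)
    r.move_to(P(xy,.33),q)
    r.move_l(P(xy,.16)); 
    if r.move_l(P(xy,.081),vel=.06,guard=6): print('BLOCKED',telemetry.current_ee_pos()); return False
    gripper_to(.01,f_grip=45); o=telemetry.current_opening(); print('open',o,telemetry.current_wrist_force())
    if not .026<o<.034: return False
    r.move_l(P(xy,.14),vel=.06); r.move_l(P(xy,.33))
    print('open',telemetry.current_opening())
    r.move_l(P(w,.33),vel=.2); r.move_l(P(w,.155))
    hit=r.move_l(P(w,.1375),vel=.02,guard=5); print('hit',hit,telemetry.current_ee_pos())
    r.hold(.2); gripper_to(.058); r.hold(.1)
    r.move_l(P(w,.30)); return True
E
python3 - <<'E'
from pick import *
print(pick((575.7,189.7),75.6,(75,-47)))
r.move_to([.35,-.2,.4],down(np.radians(-60)))
im,c=snap("top"); cv2.imwrite("pics/t5.png",cv2.resize(im[170:340,130:450,::-1],None,fx=2.4,fy=2.4))
for m,a,ce in blobs(im,(20,150,120),(32,255,255),60):
    p=ray(c,ce,.18)[0]; print(a,ray(c,ce,.124)[0],inpl(p))
print(telemetry.current_t())
E
```

```text
open 0.0293640354052105 [-0.48435574 -0.47014843  0.14621771]
open 0.02968706843192499
hit False [ 0.60539384 -0.12740301  0.13759389]
True
180 [0.70028228 0.27959535] [0.11464834 0.35220132]
163 [0.61061812 0.32705321] [0.02504796 0.38838691]
174 [0.47249118 0.36314399] [-0.10935629  0.40905754]
185 [0.43809517 0.22638628] [-0.12855523  0.27611653]
50.4667
```

View pics/t5.png

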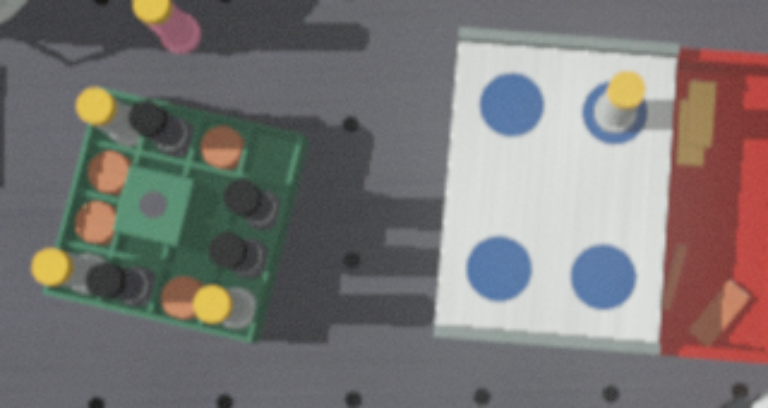

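The first riser stands centred on its pad at about (613,112) in the crop, and the stubs and posts are undisturbed. Now the other three.

```bash
python3 - <<'E'
from pick import *
for a in (((610.8,327.1),-14.4,(75,47)),((438.4,226.3),75.6,(-75,-47)),((472,363),-14.4,(-75,47))):
    ok=pick(*a); print(ok,telemetry.current_t())
    if not ok: break
else:
    r.move_to([.25,.4,.4],down(np.radians(60)))
im,c=snap("top"); cv2.imwrite("pics/t6.png",cv2.resize(im[170:345,130:570,::-1],None,fx=1.8,fy=1.8))
for t in ("scraper","mat"):
  for d in models.regions_of(t,"top")[:1]: print(t,d["score"],np.array(rect(c,d["pixels"],.028 if t=="scraper" else .003)))
for n in ("riser0","chip0"):
  for d in models.mark_of(n,"top"): print(n,round(d["score"],2),inpl(d["at"]),d["at"][2])
im,c=snap("side"); cv2.imwrite("pics/s6.png",cv2.resize(im[100:460,230:440,::-1],None,fx=1.65,fy=1.65))
E
```

```text
open 0.0297391519773231 [-0.21904758 -0.96943087 -0.07710942]
open 0.029768882944433642
hit False [ 0.61504272 -0.03390008  0.13760994]
True 65.125
open 0.029389310110744107 [0.77045914 0.17579094 0.21241376]
open 0.02966372371758171
hit False [ 0.45619171 -0.11196145  0.13761147]
True 78.7417
open 0.02910121581917085 [ 0.00138009 -0.28898997  0.70488002]
open 0.02919322323436105
hit False [ 0.46585541 -0.01845673  0.13760433]
True 93.5167
scraper 0.89 [ 439.58862305 -414.77139282  110.90691376   58.48997498    5.08852673]
mat 0.6 [ 440.21374512 -413.94348145  162.39863586  100.3923645     4.30613565]
riser0 0.98 [0.12884882 0.37000468] -0.0059
riser0 0.77 [-0.07822519 -0.04367231] 0.0649
riser0 0.64 [-0.07437696  0.0504217 ] 0.0604
riser0 0.57 [ 0.0725729  -0.04950227] 0.0568
chip0 0.59 [ 0.08706988 -0.12752539] 0.017
chip0 0.57 [-0.06704363 -0.10906934] 0.0188
chip0 0.53 [-0.09916361 -0.15722614] 0.0176
chip0 0.47 [ 0.06981408 -0.12398038] 0.0148
```

View pics/t6.png

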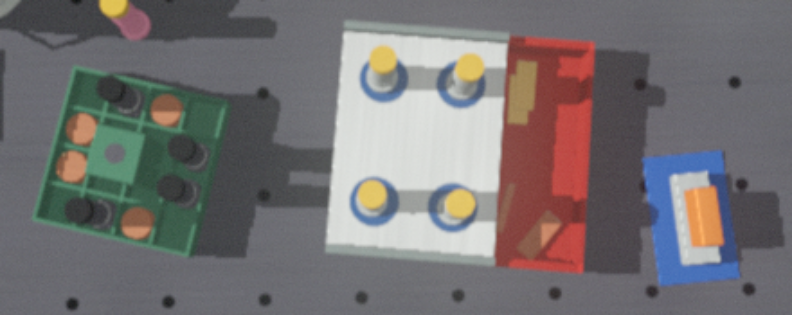

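View pics/s6.png

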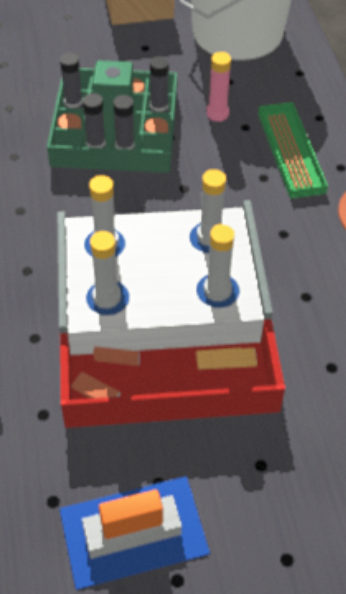

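The top view shows all four risers upright within their blue pads, at (383,75), (462,83), (373,200) and (455,207). The chips are in the trough and the scraper is square on its mat at (697,217). The posts and stubs are in their cells. I'm handing in.

```bash
python3 -c "
from plant import r
r.sign_off()"
```

```text
the job is handed in; nothing more can be done
```

The job is finished and handed in, at about 95 s of the 200 s allowed. `sign_off` reports no verdict, so the result rests on the last checks below.

- **Offcuts:** Two scraper strokes pushed all four offcuts into the trough. The gripper stayed on the scraper's handle, well above them. One brown offcut lies close to the plate wall, at y about -0.109 m against the -0.100 m limit. I judged it inside; two brass ones lie partly on top of each other, which is allowed.
- **Scraper:** It stands on its mat, about 1–2 mm from the centre and within about 1° of square.
- **Risers:** The four risers stand upright on separate pads, and both camera views show each foot inside its pad. The networks measured three of them within about 5 mm of their pad centres. They missed the fourth, on the far pad nearest the rack, so I confirmed that one by eye only.
- **Posts, stubs and look-alike:** The dark posts and copper stubs are still in their cells, and the pink look-alike was not touched.

Nothing was blocked and no grip slipped. One brown offcut in the trough did shift between the two strokes, most likely the announced knock, and it stayed in the trough.

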